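# Lid the tilted dough-figure tub and press it home

### The arm

A 7-joint arm with a two-finger parallel gripper is mounted at the origin on the work surface. World frame = base frame: x ahead of the robot, y to its left, z up, the work surface at z = 0. Lengths are in m, angles in degrees, forces in N, time in s.
With the tool pointing down it reaches from about 0.425 to 0.8 m from the base axis. Payload 8.3 kg.
Tool frame: the origin (TCP) lies midway between the tips of the shut fingers; the grasp point (between the pads) lies env.tcp_to_grasp behind it (env.tcp_to_grasp is the distance from the TCP to the grasp point, in m); z points along the fingers, y is the line along which they close (so a half turn about z gives the same grasp; the last joint's range is limited). The gripper opens to 85 mm and grips with 20 to 120 N. Pads are 22 mm wide; open, the fingers measure 114 mm over their backs; the gripper's body (76 mm by 85 mm) begins 54 mm behind the grasp point. The pads swing forward as they close: fully open they stand 13 mm farther back than shut.
Start: joints at [73.402, 21.967, 0.94, 78.501, -0.361, 79.538, -2.664], TCP at [0.141, -0.609, 0.231] pointing down, gripper open.
Joint ranges: [-169.22, 169.22], [-14.56, 117.87], [-87.37, 89.26], [10.42, 133.3], [-82.24, 262.24], [0.94, 117.77], [-172.7, 172.7]. Speed limits (degrees/s): [136.94, 136.94, 172.46, 172.46, 180, 180, 180].

### API

Orientations are given as a 3x3 rotation matrix whose columns are the frame's x, y, z axes.
In Python, from workcell import env, grab_frame gives the robot as it stands.
- The arm moves only by the tool drive_tool, never from a script. Its argument "rows" is a list of rows, each an object of numbers: "x", "y", "z": the shift along the world's x, y, z in cm; "rx", "ry", "rz": the turn, a rotation vector about the world's x, y, z in degrees; "grip": the finger opening in cm, from 0 to 8.54. A call has exactly 10 rows; each row is the pose to reach, as a shift and turn from the pose commanded when the call began; what a row does not reach only later rows make up. A row lasts 1/12 s, in which the tool goes at most 41.7 mm and 7.16 degrees, less where a joint would pass 70% of its speed; a pose out of reach is approached as far as the arm can. A call with a gripper value outside its range is refused whole. The fingers move at their own pace and stop on an object; "newtons" is the grip in N (left out, the last holds). Time passes only in rows, so rows that repeat a pose let the fingers close, or fill a call up. It gives the time, the measured TCP pose, the force, the opening and the grip force at its end, in the units of the state.
- env.read_state(): the state, without advancing time (a new reading comes with each control period).
- grab_frame(name): name is "side" or "top" or "wrist"; returns a dict with "image" (384x512x3 uint8, red, green, blue), "mtx" (3x3 intrinsics, pixels), "R" (3x3) and "t" (3): a world point X has camera coordinates R X + t. Camera axes: x right, y down, z forward; pixel columns grow to the right and rows downward; lengths in m; the calibration is good to about 2 mm. A picture is of the moment at which its call begins. There is no depth.
- env.hand_in(): hands the job in; it is judged then, once.
The state is a dict: "t": time; "joints": joint angles; "dq": joint speeds; "effort": joint torques, N m; "tool_pos": TCP position; "orientation": TCP orientation; "contact_force": force on the tool from outside, world axes, zero at the start; "wrist_torque": the same for the moment, N m; "opening": finger opening in m; "finger_force": force on a finger pad.
Only numpy, scipy, OpenCV 4.12 (cv2) and the standard library are available. Lean on these libraries where they do the work, as an engineer would, in place of code of your own. Each camera call takes 0.05 s, during which the arm holds its last target. There are 200 camera calls.

### The job

Put the loose yellow lid on the open white tub that stands tipped on its rack: set it loosely in the mouth, let go of it, and then press it down until it is fully home, flat on the rim at both ends. Leave the other things on the mat where they are.

Things in the scene. Friction and masses are not known exactly. Their poses are not given: they have to be found in the camera images.
- tub: (mm) White open tub, 104 (x) x 144 (y) outside, 70 tall, walls 5 thick, fixed on a grey stand that tips it 25 degrees towards the robot; a pink dough fish inside. Origin: centre of its underside. z points out of the mouth, square to the rim, leaning back to the robot; x runs up the slope, away from the robot; y along its long side.
- mouth (a point): (mm) Centre of the open tub's mouth (134 along y x 94 along x inside), level with the top of the rim, 70 above the tub's origin; axes as the tub.
- seal_left (a joint): (mm) Orange gasket strip inside the +y end of the tub's mouth, 80 along x, 10 along y, centred 60 from the middle. Metres pushed down into the tub: 0 at the start, its top then 8 mm below the rim. Stiff: moves only under about 8 N and stays where it is pushed.
- seal_right (a joint): The same gasket strip at the -y end of the tub's mouth.
- open_stand: (mm) Grey stand under the open tub, fixed, 130 x 150 footprint, upright. Origin: centre of its underside; its x and y are level, below the tub's x and y. With the tub it is about 190 high.
- lid: (mm) Loose lid, 0.2 kg, right way up. White plug 128 (y) x 88 (x), 16 deep (lowest 6: 122 x 82); yellow plate 154 (y) x 114 (x), 16 to 22 above origin; black upright grip fin in its middle, 14 thick (x), 50 long (y), 22 to 52 above origin. Origin: centre of plug's underside. Set in the mouth it rests on the strips, plate 8 above the rim; home, the plate lies on the rim.
- lid_mid (a point): Middle of the underside of the lid's yellow plate (16 mm above the lid's origin); it meets point mouth when the lid is home.
- lid_end_a (a point): On the underside of the lid's plate, near its +y end (72 mm from the middle).
- lid_end_b (a point): On the underside of the lid's plate, near its -y end (72 mm from the middle).
- shut_stand: A second, identical stand, fixed, whose tub is already shut with a green lid (same size, black grip fin, fixed): not to be worked on. Origin: centre of the stand's underside; it reaches about 205 mm above the mat.
- carp: Bystander (mm): pink dough carp with red fins, about 60 x 150 x 50, lies along its y. Origin: centre of its underside.
- pot: Bystander (mm): green ceramic tool pot, 84 across, 100 tall (150 to the ends of the tools standing in it). Origin: centre of its underside.
- bean_tin: Bystander (mm): low dark-brown round tin of black beans, 88 across, 26 tall. Origin: centre of its underside.
- modeller: Bystander (mm): modelling tool with a green handle, 150 long, 12 thick, lies along its x. Origin: centre of its underside.
- scraper: Bystander (mm): small wooden-handled scraper with a blue blade, 134 long, 34 wide, 12 thick, lies along its x. Origin: centre of its underside.
- dragon: Bystander (mm): yellow dough dragon with red spines, about 35 x 115 x 37, lies along its y. Origin: centre of its underside.
There are look-alikes about, which are no part of the job. What is shaped like the open_stand but blue or purple is not meant.

How it is judged:
By the outcome, as a careful person would: the job done as asked, in the order asked, and still so for the second after the job is handed in, with the robot touching nothing.
It also fails if it takes over 54 s, if anything falls off the work surface, if the arm or the gripper's body presses on something with over 40 N, if the wrist force passes 120 N, or if a joint passes its speed limit or range.

## Working session

There is one attempt and no reset: what is moved stays moved. The work goes in short steps, Python scripts to look and compute and a tool call to move; the robot and the scene stay as the last step left them, time stands still between calls to the robot, and variables do not carry over. Pictures are saved under pics/ and viewed, at most 10 in all, crops included, and the job is handed in when it is done.

Besides the shell and the picture viewer there is one more tool, called after "Emit:" in YAML: its name, and indented under it one key for each argument. drive_tool: Moves the arm, as the interface text tells. Its arguments: {"type":"object","properties":{"rows":{"type":"array"},"newtons":{"type":"number"}},"required":["rows"]}

```bash
mkdir -p pics; ls
cat > h.py <<'E'
import numpy as np, cv2
from workcell import env, grab_frame
def snap(n,f):
    g=grab_frame(n); cv2.imwrite('pics/'+f+'.png',g['image'][:,:,::-1]); np.savez('pics/'+f+'.npz',**{k:np.array(g[k]) for k in('image','mtx','R','t')}); return g
def ld(f): return np.load('pics/'+f+'.npz')
def proj(g,X):
    c=np.atleast_2d(X)@np.array(g['R']).T+np.array(g['t']); p=c@np.array(g['mtx']).T; return p[:,:2]/p[:,2:]
def ray(g,uv):
    d=np.linalg.solve(np.array(g['mtx']),[uv[0],uv[1],1.]); R=np.array(g['R']); return -R.T@np.array(g['t']), R.T@d
def onz(g,uv,z):
    o,d=ray(g,uv); return o+d*(z-o[2])/d[2]
def tri(obs):
    A=np.zeros((3,3));b=np.zeros(3)
    for g,uv in obs:
        o,d=ray(g,uv); d=d/np.linalg.norm(d); P=np.eye(3)-np.outer(d,d); A+=P;b+=P@o
    X=np.linalg.solve(A,b); return X,[np.round(proj(g,X)[0]-uv,1) for g,uv in obs]
E
python3 - <<'E'
from h import *
a=snap('top','t0');b=snap('side','s0')
im=np.vstack([a['image'],b['image']])[:,:,::-1]
cv2.imwrite('pics/both.png',cv2.resize(a['image'][:,:,::-1],(800,600)))
cv2.imwrite('pics/boths.png',cv2.resize(b['image'][:,:,::-1],(800,600)))
s=env.read_state();print(s, env.tcp_to_grasp)
for g in(a,b):print(-g['R'].T@g['t'],g['R'][2])
E
```

```text
pics
{'t': 0.1, 'joints': array([73.40055729, 22.01171982,  0.93775296, 78.55419909, -0.3600164 ,
       79.53659278, -2.66366534]), 'dq': array([-0.00974577, -0.06339857, -0.04128772, -0.15782417,  0.06916774,
       -0.07047899,  0.0267021 ]), 'effort': array([ 3.47095440e-03, -6.29133940e+01,  8.48056208e-01, -3.72759748e+01,
        1.69992313e-02,  1.03095052e-02,  6.01488480e-06]), 'tool_pos': array([ 0.14048532, -0.60855796,  0.23037341]), 'orientation': array([[ 9.74368592e-01,  2.24957025e-01, -4.28170665e-04],
       [ 2.24957429e-01, -9.74367134e-01,  1.68613387e-03],
       [-3.78877641e-05, -1.73923606e-03, -9.99998487e-01]]), 'contact_force': array([-0.2201678 ,  0.32287358, -0.652194  ]), 'wrist_torque': array([ 0.00997155, -0.03363653,  0.00216061]), 'finger_force': 0.0, 'opening': 0.08582212758231504} 0.0187
[ 0.34172636 -0.13463445  1.58562662] [ 0.0910332  -0.00794148 -0.99581619]
[-0.10979109  0.70951268  0.74757013] [ 0.48193933 -0.71783054 -0.5024478 ]
```

View pics/both.png

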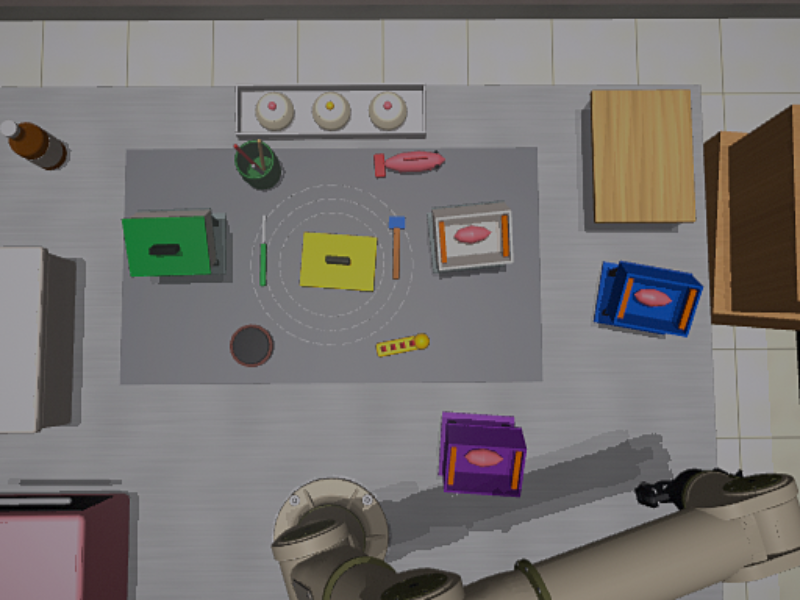

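View pics/boths.png

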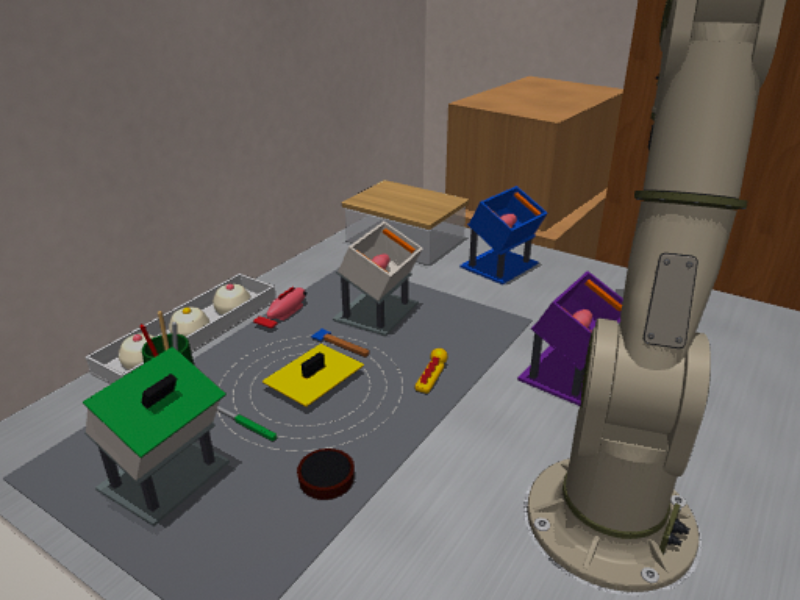

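Top view (800x600 scale): the loose yellow lid is at (338,261) and the white open tub at (472,238). The green-lidded tub is at (165,247), with look-alike open tubs in blue at (650,298) and purple at (483,455). The white one on the grey stand fits the description. I'll confirm it in enlarged crops and read the corners there.

Run:
```python
from h import *
a=ld('t0')['image'];b=ld('s0')['image']
c=a[122:182,185:335]; cv2.imwrite('pics/ct.png',cv2.resize(c[:,:,::-1],None,fx=5.3,fy=5.3,interpolation=cv2.INTER_CUBIC))
c=b[138:215,212:275]; c2=b[210:262,165:240]
A=cv2.resize(c,None,fx=7,fy=7,interpolation=cv2.INTER_CUBIC);print(A.shape)
cv2.imwrite('pics/cs.png',A[:,:,::-1])
for n in('t0','s0'):
    im=ld(n)['image'];h=cv2.cvtColor(im,cv2.COLOR_RGB2HSV)
    m=cv2.inRange(h,(26,150,80),(34,255,255));k,l,st,ce=cv2.connectedComponentsWithStats(m)
    i=1+np.argmax(st[1:,4]);mm=(l==i).astype(np.uint8)
    cs,_=cv2.findContours(mm,cv2.RETR_EXTERNAL,cv2.CHAIN_APPROX_NONE);hull=cv2.convexHull(cs[0])
    print(n,st[i],cv2.approxPolyDP(hull,4,True).reshape(-1,2).tolist())
```

```text
(539, 441, 3)
t0 [ 192  149   49   37 1508] [[194, 150], [240, 152], [238, 185], [192, 182]]
s0 [ 169  220   64   39 1076] [[232, 233], [196, 258], [169, 244], [204, 220]]
```

View pics/ct.png

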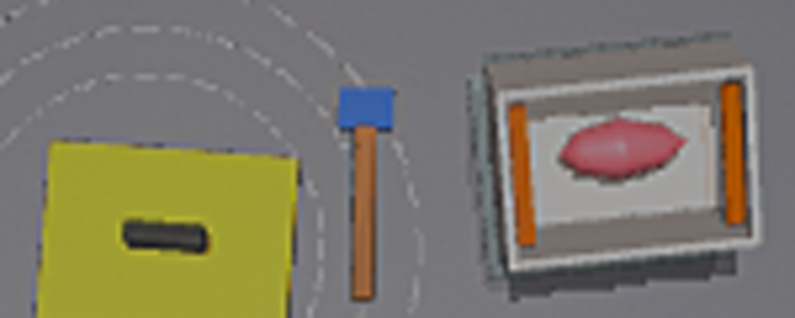

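View pics/cs.png

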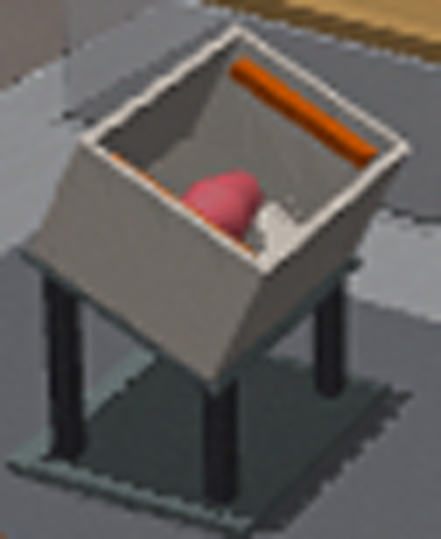

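The crops confirm it: an open white tub on a grey stand with orange strips and a pink fish. Its rim corners in the top crop are (500,92), (752,66), (762,242) and (510,270), and in the side crop (88,140), (237,28), (408,148) and (265,270). Next I fit both poses.

```bash
cat >> h.py <<'E'
from scipy.optimize import least_squares
from scipy.spatial.transform import Rotation as Ro
def Rt(yaw,tilt): return (Ro.from_euler('z',yaw,degrees=True)*Ro.from_euler('y',-tilt,degrees=True)).as_matrix()
def rect(hx,hy): return np.array([[hx,hy,0],[hx,-hy,0],[-hx,-hy,0],[-hx,hy,0]])
E
python3 - <<'E'
from h import *
T=ld('t0');S=ld('s0')
ct=np.array([[500,92],[752,66],[762,242],[510,270]])/5.3-.4+[185,122]
cs=np.array([[88,140],[237,28],[408,148],[265,270]])/7-.4+[212,138]
for free in(0,1):
    def f(p):
        X=rect(.052,.072)@Rt(p[3],p[4] if free else 25).T+p[:3]
        return np.r_[proj(T,X)-ct,proj(S,X)-cs].ravel()
    r=least_squares(f,[.5,-.25,.2,0,25]);print('tub mouth',r.x.round(4),r.fun.round(1))
print([ (tri([(T,a),(S,b)])[0].round(3),tri([(T,a),(S,b)])[1]) for a,b in zip(ct,cs)])
lt=np.array([[194,149.],[240.5,152],[238,185.5],[191.5,182]]); ls=np.array([[203.5,219.5],[232.5,233],[196,258.5],[168.5,244]])
# order +x+y,+x-y,-x-y,-x+y in the side view
ls=ls[[0,1,2,3]]
best=None
for k in range(4):
    for hh in(.02,):
        l2=np.roll(ls,k,0)
        def f(p):
            X=rect(.057,.077)@Rt(p[3],0).T+p[:3]
            return np.r_[proj(T,X)-lt,proj(S,X)-l2].ravel()
        r=least_squares(f,[.45,0,.02,0])
        if best is None or r.cost<best[0]:best=(r.cost,k,r.x.round(4),r.fun.round(1))
print('lid platetop',best)
# fin centre in top view at crop (165,237), top z .052
print('fin',onz(T,np.array([165,236])/5.3-.4+[185,122],.052))
E
```

```text
tub mouth [ 0.5819 -0.2875  0.163   5.8206 25.    ] [-0.5  0.1  0.5 -0.1  0.2  0.3  0.3  0.1 -1.2  0.1 -0.1 -0.4  0.4 -0.2
  0.3  0.6]
tub mouth [ 0.5819 -0.2875  0.163   5.868  25.429 ] [-0.5  0.2  0.5 -0.1  0.2  0.3  0.3  0.1 -1.2 -0.  -0.1 -0.5  0.3 -0.1
  0.3  0.7]
[(array([ 0.621, -0.214,  0.185]), [array([0.3, 0.4]), array([-0.5, -0.1])]), (array([ 0.635, -0.353,  0.184]), [array([0.1, 0.2]), array([-0.2, -0. ])]), (array([ 0.543, -0.363,  0.14 ]), [array([-0., -0.]), array([0., 0.])]), (array([ 0.528, -0.219,  0.144]), [array([-0., -0.]), array([0.1, 0. ])])]
lid platetop (np.float64(3.123085070450929), 1, array([ 0.5627, -0.0158,  0.021 , -3.7784]), array([-0.2, -0.6,  0.3, -0.8,  0.6,  0.3, -0.2,  1. , -1.3, -0.2,  0.9,
       -0. ,  0.2, -0.4,  0. ,  0.9]))
fin [ 0.56137705 -0.01686337  0.052     ]
```

Emit:
drive_tool:
  rows:
    - {"x": 1, "y": 0.5, "z": 4, "rz": 3.6}
    - {"x": 3, "y": 1.5, "z": 7.5, "rz": 7.2}
    - {"x": 6, "y": 3, "z": 10, "rz": 10.8}
    - {"x": 9.5, "y": 5, "z": 11, "rz": 14.4}
    - {"x": 13, "y": 7, "z": 12, "rz": 18}
    - {"x": 16.3, "y": 9.2, "z": 12.5, "rz": 21.6}
    - {"x": 19.2, "y": 11.8, "z": 13, "rz": 25.2}
    - {"x": 22, "y": 14.6, "z": 13, "rz": 28.8}
    - {"x": 24.8, "y": 17.5, "z": 13, "rz": 32.4}
    - {"x": 27.3, "y": 20.5, "z": 13, "rz": 36}

```text
validation failed for argument at $.ro...
```

Emit:
drive_tool:
  rows:
    - {"x": 2, "y": 3.5, "rz": 3.7}
    - {"x": 4.2, "y": 7, "rz": 7.4}
    - {"x": 6.2, "y": 10.6, "rz": 11.1}
    - {"x": 8, "y": 14.2, "rz": 14.8}
    - {"x": 9.6, "y": 18, "rz": 18.5}
    - {"x": 11, "y": 21.8, "rz": 22.2}
    - {"x": 12, "y": 25.7, "z": -2, "rz": 25.9}
    - {"x": 12.8, "y": 29.6, "z": -4, "rz": 29.6}
    - {"x": 13.3, "y": 33.5, "z": -6, "rz": 33.3}
    - {"x": 13.7, "y": 37.5, "z": -8, "rz": 37}

```text
validation failed for argument at $.ro...
```

Emit:
drive_tool:
  rows:
    - {"y": 0.5}
    - {"x": 0.5, "y": 1}
    - {"x": 1, "y": 1}
    - {"x": 1, "y": 1}
    - {"x": 1, "y": 1}
    - {"x": 1, "y": 1}
    - {"x": 1, "y": 1}
    - {"x": 1, "y": 1}
    - {"x": 1, "y": 1}
    - {"x": 1, "y": 1}

```text
validation failed for argument at $.ro...
```

Run:
```python
from h import *
g=snap('wrist','w1'); s=env.read_state(); print(s['t'],s['tool_pos'],s['orientation'].round(3),s['joints'].round(0))
print('cam',-g['R'].T@g['t'])
im=g['image'].copy(); T=proj(g,rect(.057,.077)@Rt(-3.8,0).T+[.5627,-.0158,.022]);F=proj(g,rect(.007,.025)@Rt(-3.8,0).T+[.5627,-.0158,.052])
for p in list(T)+list(F): cv2.circle(im,tuple(int(v) for v in p.round()),2,(255,0,0),-1)
cv2.imwrite('pics/w1a.png',cv2.resize(im[:,:,::-1],(768,576)))
h=cv2.cvtColor(g['image'],cv2.COLOR_RGB2HSV);m=cv2.inRange(h,(26,150,60),(34,255,255));k,l,st,ce=cv2.connectedComponentsWithStats(m)
i=1+np.argmax(st[1:,4]);cs,_=cv2.findContours((l==i).astype(np.uint8),cv2.RETR_EXTERNAL,cv2.CHAIN_APPROX_NONE)
print(cv2.approxPolyDP(cv2.convexHull(cs[0]),6,True).reshape(-1,2).tolist(),T.round(1).tolist(),F.round(1).tolist())
```

```text
0.15 [ 0.14048069 -0.60860643  0.23050155] [[ 0.974  0.225 -0.   ]
 [ 0.225 -0.974  0.002]
 [-0.    -0.002 -1.   ]] [73. 22.  1. 79. -0. 80. -3.]
cam [ 0.2108118  -0.59212742  0.37270318]Traceback (most recent call last):
  File "<stdin>", line 8, in <module>
    return _wrapfunc(a, 'argmax', axis=axis, out=out, **kwds)
    return bound(*args, **kwds)
ValueError: attempt to get argmax of an empty sequence
```

View pics/w1a.png

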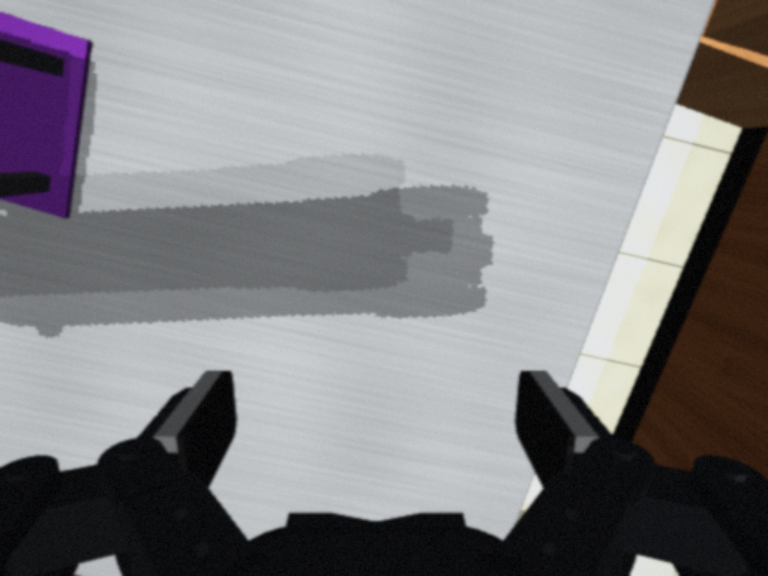

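The moves were refused, so the arm is still at its start. The wrist picture only shows bare table and the purple stand at (40,110). I'll retry with every key in each row.

Emit:
drive_tool:
  rows:
    - {"x": 1, "y": 0.5, "z": 4, "rx": 0, "ry": 0, "rz": 3.6, "grip": 8.5}
    - {"x": 3, "y": 1.5, "z": 7.5, "rx": 0, "ry": 0, "rz": 7.2, "grip": 8.5}
    - {"x": 6, "y": 3, "z": 10, "rx": 0, "ry": 0, "rz": 10.8, "grip": 8.5}
    - {"x": 9.5, "y": 5, "z": 11, "rx": 0, "ry": 0, "rz": 14.4, "grip": 8.5}
    - {"x": 13, "y": 7, "z": 12, "rx": 0, "ry": 0, "rz": 18, "grip": 8.5}
    - {"x": 16.3, "y": 9.2, "z": 12.5, "rx": 0, "ry": 0, "rz": 21.6, "grip": 8.5}
    - {"x": 19.2, "y": 11.8, "z": 13, "rx": 0, "ry": 0, "rz": 25.2, "grip": 8.5}
    - {"x": 22, "y": 14.6, "z": 13, "rx": 0, "ry": 0, "rz": 28.8, "grip": 8.5}
    - {"x": 24.8, "y": 17.5, "z": 13, "rx": 0, "ry": 0, "rz": 32.4, "grip": 8.5}
    - {"x": 27.3, "y": 20.5, "z": 13, "rx": 0, "ry": 0, "rz": 36, "grip": 8.5}

```text
t: 0.98
tool_pos: [0.415, -0.4022, 0.3609]
orientation: [[0.653, 0.757, -0.0], [0.757, -0.653, 0.001], [0.0, -0.001, -1.0]]
contact_force: [0.7, -1.4, -0.3]
opening: 0.0848
finger_force: 0.0
```

Emit:
drive_tool:
  rows:
    - {"x": 2, "y": 3.5, "z": 0, "rx": 0, "ry": 0, "rz": 3.7, "grip": 8.5}
    - {"x": 4.2, "y": 7, "z": 0, "rx": 0, "ry": 0, "rz": 7.4, "grip": 8.5}
    - {"x": 6.2, "y": 10.6, "z": 0, "rx": 0, "ry": 0, "rz": 11.1, "grip": 8.5}
    - {"x": 8, "y": 14.2, "z": 0, "rx": 0, "ry": 0, "rz": 14.8, "grip": 8.5}
    - {"x": 9.6, "y": 18, "z": 0, "rx": 0, "ry": 0, "rz": 18.5, "grip": 8.5}
    - {"x": 11, "y": 21.8, "z": 0, "rx": 0, "ry": 0, "rz": 22.2, "grip": 8.5}
    - {"x": 12.2, "y": 25.6, "z": -1, "rx": 0, "ry": 0, "rz": 25.9, "grip": 8.5}
    - {"x": 13.3, "y": 29.4, "z": -2, "rx": 0, "ry": 0, "rz": 29.6, "grip": 8.5}
    - {"x": 14.2, "y": 33.2, "z": -3, "rx": 0, "ry": 0, "rz": 33.3, "grip": 8.5}
    - {"x": 14.8, "y": 37, "z": -4, "rx": 0, "ry": 0, "rz": 37, "grip": 8.5}

```text
t: 1.82
tool_pos: [0.5618, -0.0321, 0.3205]
orientation: [[0.067, 0.998, -0.0], [0.998, -0.067, 0.0], [0.0, -0.0, -1.0]]
contact_force: [0.9, 0.2, -0.1]
opening: 0.085
finger_force: 0.0
```

```bash
cat > w.py <<'E'
from h import *
import sys
n=sys.argv[1]
g=snap('wrist',n); s=env.read_state(); print(s['t'],s['tool_pos'],s['orientation'].round(3),s['joints'].round(0))
print('cam',-g['R'].T@g['t'])
h=cv2.cvtColor(g['image'],cv2.COLOR_RGB2HSV);m=cv2.inRange(h,(26,150,60),(34,255,255));k,l,st,ce=cv2.connectedComponentsWithStats(m)
i=1+np.argmax(st[1:,4]);cs,_=cv2.findContours((l==i).astype(np.uint8),cv2.RETR_EXTERNAL,cv2.CHAIN_APPROX_NONE)
print(cv2.approxPolyDP(cv2.convexHull(cs[0]),6,True).reshape(-1,2).tolist())
im=g['image'].copy(); T=proj(g,rect(.057,.077)@Rt(-3.8,0).T+[.5627,-.0158,.022]);F=proj(g,rect(.007,.025)@Rt(-3.8,0).T+[.5627,-.0158,.052])
for p in list(T)+list(F): cv2.circle(im,tuple(int(v) for v in p.round()),2,(255,0,0),-1)
cv2.imwrite('pics/'+n+'a.png',cv2.resize(im[:,:,::-1],(768,576)))
print(T.round(1).tolist(),F.round(1).tolist())
E
python3 w.py w2
```

```text
1.8667 [ 0.56120688 -0.02186729  0.3185622 ] [[ 0.05   0.999 -0.003]
 [ 0.999 -0.05   0.005]
 [ 0.005 -0.003 -1.   ]] [ 24.  15. -32.  78.   8.  89. -10.]
cam [0.56757452 0.03952559 0.46283351]
[[293, 86], [288, 194], [213, 194], [209, 85]]
[[292.6, 85.0], [288.6, 197.0], [210.2, 197.0], [206.0, 85.0]] [[254.8, 127.0], [254.6, 165.7], [244.0, 165.7], [243.8, 127.0]]
```

View pics/w2a.png

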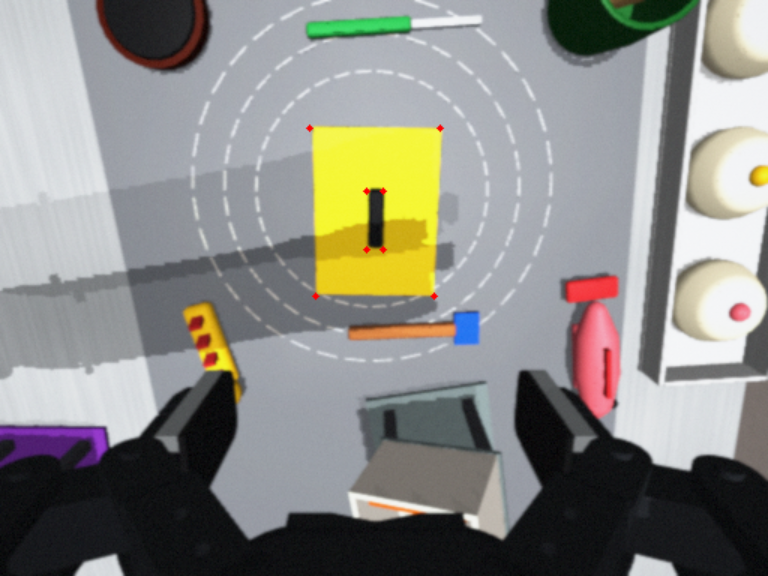

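The wrist view shows the lid's plate at (312–440, 128–295) and the fin at (369–384, 188–249), within about 1.5 px of my prediction, which puts x about 2 mm further out. I'll descend part way, let it settle and re-measure.

Emit:
drive_tool:
  rows:
    - {"x": 0, "y": 0.6, "z": -3, "rx": 0, "ry": 0, "rz": 0, "grip": 8.5}
    - {"x": 0.1, "y": 1.2, "z": -7, "rx": 0, "ry": 0, "rz": 0, "grip": 8.5}
    - {"x": 0.15, "y": 1.8, "z": -11, "rx": 0, "ry": 0, "rz": 0, "grip": 8.5}
    - {"x": 0.15, "y": 1.8, "z": -14, "rx": 0, "ry": 0, "rz": 0, "grip": 8.5}
    - {"x": 0.15, "y": 1.8, "z": -16, "rx": 0, "ry": 0, "rz": 0, "grip": 8.5}
    - {"x": 0.15, "y": 1.8, "z": -17, "rx": 0, "ry": 0, "rz": 0, "grip": 8.5}
    - {"x": 0.15, "y": 1.8, "z": -17, "rx": 0, "ry": 0, "rz": 0, "grip": 8.5}
    - {"x": 0.15, "y": 1.8, "z": -17, "rx": 0, "ry": 0, "rz": 0, "grip": 8.5}
    - {"x": 0.15, "y": 1.8, "z": -17, "rx": 0, "ry": 0, "rz": 0, "grip": 8.5}
    - {"x": 0.15, "y": 1.8, "z": -17, "rx": 0, "ry": 0, "rz": 0, "grip": 8.5}

```text
t: 2.7
tool_pos: [0.5643, -0.016, 0.1532]
orientation: [[0.07, 0.998, 0.003], [0.998, -0.07, -0.0], [0.0, 0.003, -1.0]]
contact_force: [-0.2, 0.1, 0.3]
opening: 0.0849
finger_force: 0.0
```

```bash
python3 w.py w3
python3 - <<'E'
from h import *
g=ld('w3');im=g['image'];x,y=proj(g,[.563,-.016,.052])[0].astype(int);print(x,y)
m=(im[:,:,:].max(2)<60).astype(np.uint8)
k,l,st,ce=cv2.connectedComponentsWithStats(m);i=l[y,x];print(st[i],ce[i])
c=onz(g,ce[i],.045);print('fin c @45mm',c)
E
```

```text
2.75 [ 0.564088   -0.01596506  0.15298134] [[ 0.07   0.998  0.003]
 [ 0.998 -0.07  -0.   ]
 [ 0.     0.003 -1.   ]] [ 23.  20. -31.  94.  11.  69. -14.]
cam [0.56978282 0.05563978 0.29553941]
[[181, 95], [316, 96], [311, 184], [186, 182]]
[[315.3, 95.1], [306.7, 263.0], [188.0, 263.5], [177.1, 95.6]] [[255.3, 164.4], [255.3, 224.3], [238.3, 224.4], [237.4, 164.5]]
246 195
[241 159  16  63 936] [248.0758547  190.07264957]
fin c @45mm [ 0.56404388 -0.01355706  0.045     ]
```

Emit:
drive_tool:
  rows:
    - {"x": 0, "y": 0.15, "z": -3, "rx": 0, "ry": 0, "rz": 0, "grip": 8.5}
    - {"x": 0, "y": 0.15, "z": -6, "rx": 0, "ry": 0, "rz": 0, "grip": 8.5}
    - {"x": 0, "y": 0.15, "z": -9, "rx": 0, "ry": 0, "rz": 0, "grip": 8.5}
    - {"x": 0, "y": 0.15, "z": -11, "rx": 0, "ry": 0, "rz": 0, "grip": 8.5}
    - {"x": 0, "y": 0.15, "z": -12, "rx": 0, "ry": 0, "rz": 0, "grip": 8.5}
    - {"x": 0, "y": 0.15, "z": -12.3, "rx": 0, "ry": 0, "rz": 0, "grip": 8.5}
    - {"x": 0, "y": 0.15, "z": -12.3, "rx": 0, "ry": 0, "rz": 0, "grip": 8.5}
    - {"x": 0, "y": 0.15, "z": -12.3, "rx": 0, "ry": 0, "rz": 0, "grip": 8.5}
    - {"x": 0, "y": 0.15, "z": -12.3, "rx": 0, "ry": 0, "rz": 0, "grip": 5}
    - {"x": 0, "y": 0.15, "z": -12.3, "rx": 0, "ry": 0, "rz": 0, "grip": 3}

```text
t: 3.58
tool_pos: [0.5641, -0.0145, 0.0298]
orientation: [[0.07, 0.998, 0.002], [0.998, -0.07, -0.0], [-0.0, 0.002, -1.0]]
contact_force: [-0.5, 0.0, -0.2]
opening: 0.0633
finger_force: 0.0
```

Emit:
drive_tool:
  rows:
    - {"x": 0, "y": 0, "z": 0, "rx": 0, "ry": 0, "rz": 0, "grip": 2}
    - {"x": 0, "y": 0, "z": 0, "rx": 0, "ry": 0, "rz": 0, "grip": 1}
    - {"x": 0, "y": 0, "z": 0, "rx": 0, "ry": 0, "rz": 0, "grip": 0.5}
    - {"x": 0, "y": 0, "z": 0, "rx": 0, "ry": 0, "rz": 0, "grip": 0.5}
    - {"x": 0, "y": 0, "z": 0, "rx": 0, "ry": 0, "rz": 0, "grip": 0.5}
    - {"x": 0, "y": 0, "z": 0, "rx": 0, "ry": 0, "rz": 0, "grip": 0.5}
    - {"x": 0, "y": 0, "z": 0, "rx": 0, "ry": 0, "rz": 0, "grip": 0.5}
    - {"x": 0, "y": 0, "z": 0, "rx": 0, "ry": 0, "rz": 0, "grip": 0.5}
    - {"x": 0, "y": 0, "z": 0, "rx": 0, "ry": 0, "rz": 0, "grip": 0.5}
    - {"x": 0, "y": 0, "z": 0, "rx": 0, "ry": 0, "rz": 0, "grip": 0.5}
  newtons: 60

```text
t: 4.42
tool_pos: [0.5633, -0.0145, 0.0286]
orientation: [[0.07, 0.998, 0.0], [0.998, -0.07, -0.0], [0.0, 0.0, -1.0]]
contact_force: [-1.0, 0.2, 4.8]
opening: 0.013
finger_force: 59.6
```

Emit:
drive_tool:
  rows:
    - {"x": 0, "y": 0, "z": 1, "rx": 0, "ry": 0, "rz": 0, "grip": 0.5}
    - {"x": 0, "y": 0, "z": 4, "rx": 0, "ry": 0, "rz": 0, "grip": 0.5}
    - {"x": 0, "y": 0, "z": 8, "rx": 0, "ry": 0, "rz": 0, "grip": 0.5}
    - {"x": 0, "y": 0, "z": 12, "rx": 0, "ry": 0, "rz": 0, "grip": 0.5}
    - {"x": 0, "y": 0, "z": 16, "rx": 0, "ry": 0, "rz": 0, "grip": 0.5}
    - {"x": 0, "y": 0, "z": 20, "rx": 0, "ry": 0, "rz": 0, "grip": 0.5}
    - {"x": 0, "y": 0, "z": 24, "rx": 0, "ry": 0, "rz": 0, "grip": 0.5}
    - {"x": 0, "y": 0, "z": 26, "rx": 0, "ry": 0, "rz": 0, "grip": 0.5}
    - {"x": 0, "y": 0, "z": 27, "rx": 0, "ry": 0, "rz": 0, "grip": 0.5}
    - {"x": 0, "y": 0, "z": 27, "rx": 0, "ry": 0, "rz": 0, "grip": 0.5}

```text
t: 5.25
tool_pos: [0.5637, -0.0142, 0.3005]
orientation: [[0.07, 0.998, 0.003], [0.998, -0.07, -0.0], [0.0, 0.003, -1.0]]
contact_force: [-0.2, -0.4, -2.9]
opening: 0.0129
finger_force: 58.9
```

Run:
```python
from h import *
gs={n:snap(n,n[0]+'4') for n in('top','side','wrist')}; s=env.read_state(); R=s['orientation'];p=s['tool_pos'];print(s['t'],p,R.round(3),s['finger_force'],s['contact_force'])
# lid frame: x=tool y, y=tool x, z=-tool z
L=np.c_[R[:,1],R[:,0],-R[:,2]]
X=rect(.057,.077)@L.T+p+L@[0,0,-.0066]
out=[]
for n,g in gs.items():
    h=cv2.cvtColor(g['image'],cv2.COLOR_RGB2HSV);m=cv2.inRange(h,(26,130,50),(34,255,255));k,l,st,ce=cv2.connectedComponentsWithStats(m)
    i=1+np.argmax(st[1:,4]);cs,_=cv2.findContours((l==i).astype(np.uint8),cv2.RETR_EXTERNAL,cv2.CHAIN_APPROX_NONE)
    print(n,st[i],cv2.approxPolyDP(cv2.convexHull(cs[0]),3,True).reshape(-1,2).tolist(),'pred',proj(g,X).round(0).tolist())
    im=g['image'].copy()
    c=proj(g,X).mean(0).astype(int);
    for q in proj(g,X): cv2.circle(im,tuple(int(v) for v in q.round()),1,(255,0,0),-1)
    c=np.clip(c,[65,70],[447,314]); out.append(cv2.resize(im[c[1]-70:c[1]+70,c[0]-65:c[0]+65],None,fx=2,fy=2) if n!='wrist' else cv2.resize(im,(373,280)))
cv2.imwrite('pics/lift.png',cv2.resize(np.hstack(out),None,fx=.89,fy=.89)[:,:,::-1])
```

```text
5.4 [ 0.56214073 -0.01465053  0.29581836] [[ 0.07   0.998 -0.004]
 [ 0.998 -0.07   0.   ]
 [-0.    -0.004 -1.   ]] 58.92873823642731 [ 0.35652264 -0.13813805 -1.03617915]
top [251 216  16  10  71] [[264, 216], [266, 222], [252, 224], [252, 218]] pred [[181.0, 131.0], [238.0, 135.0], [235.0, 176.0], [178.0, 172.0]]
side [172 164  21   7  46] [[172, 164], [192, 167], [187, 170]] pred [[155.0, 159.0], [198.0, 140.0], [230.0, 150.0], [187.0, 171.0]]
wrist [  125    91   252   147 26216] [[376, 93], [359, 237], [137, 216], [126, 92]] pred [[374.0, 90.0], [345.0, 367.0], [151.0, 367.0], [120.0, 90.0]]
```

View pics/lift.png

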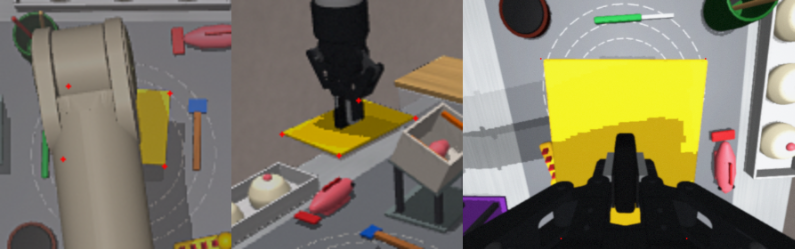

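The lift picture shows the lid held square, with its +y edge at wrist pixels (126,92)–(376,93), within about 1 mm of prediction. Next I work out the move to above the mouth.

Run:
```python
from h import *
s=env.read_state();R=s['orientation'];print(s['tool_pos'])
G=Rt(5.85,25);n=G[:,2];M=np.array([.582,-.287,.164])
L=Rt(-4.0,0)
rv=Ro.from_matrix(G@L.T).as_rotvec(degrees=True);print('rv',rv.round(2),np.linalg.norm(rv),'n',n.round(4),'x',G[:,0].round(4))
C=np.array([.5635,-.0145,.298])
for d in(.1,.06,.0206): print(d,(M+n*d).round(4),((M+n*d-C)*100).round(2))
```

```text
[ 0.56214073 -0.01465053  0.29581836]
rv [  0.4  -25.03   9.69] 26.841712538882284 n [-0.4204 -0.0431  0.9063] x [0.9016 0.0924 0.4226]
0.1 [ 0.54   -0.2913  0.2546] [ -2.35 -27.68  -4.34]
0.06 [ 0.5568 -0.2896  0.2184] [ -0.67 -27.51  -7.96]
0.0206 [ 0.5733 -0.2879  0.1827] [  0.98 -27.34 -11.53]
```

Emit:
drive_tool:
  rows:
    - {"x": -0.3, "y": -2, "z": 0, "rx": 0, "ry": -2, "rz": 0.8, "grip": 0.5}
    - {"x": -0.6, "y": -5, "z": 0, "rx": 0, "ry": -5, "rz": 2, "grip": 0.5}
    - {"x": -1, "y": -8.5, "z": 0, "rx": 0.1, "ry": -9, "rz": 3.5, "grip": 0.5}
    - {"x": -1.4, "y": -12, "z": 0, "rx": 0.2, "ry": -13, "rz": 5, "grip": 0.5}
    - {"x": -1.8, "y": -15.5, "z": 0, "rx": 0.2, "ry": -17, "rz": 6.5, "grip": 0.5}
    - {"x": -2, "y": -19, "z": -0.5, "rx": 0.3, "ry": -21, "rz": 8, "grip": 0.5}
    - {"x": -2.2, "y": -22.5, "z": -1.5, "rx": 0.4, "ry": -25, "rz": 9.7, "grip": 0.5}
    - {"x": -2.3, "y": -25.5, "z": -3, "rx": 0.4, "ry": -25, "rz": 9.7, "grip": 0.5}
    - {"x": -2.35, "y": -27.2, "z": -4, "rx": 0.4, "ry": -25, "rz": 9.7, "grip": 0.5}
    - {"x": -2.35, "y": -27.7, "z": -4.3, "rx": 0.4, "ry": -25, "rz": 9.7, "grip": 0.5}

```text
t: 6.23
tool_pos: [0.5357, -0.2953, 0.2496]
orientation: [[-0.095, 0.905, 0.414], [0.995, 0.085, 0.044], [0.005, 0.416, -0.909]]
contact_force: [-0.4, 0.2, -2.7]
opening: 0.0127
finger_force: 59.1
```

Emit:
drive_tool:
  rows:
    - {"x": 0, "y": 0, "z": 0, "rx": 0, "ry": 0, "rz": 0, "grip": 0.5}
    - {"x": 0, "y": 0, "z": 0, "rx": 0, "ry": 0, "rz": 0, "grip": 0.5}
    - {"x": 0.4, "y": 0, "z": -0.9, "rx": 0, "ry": 0, "rz": 0, "grip": 0.5}
    - {"x": 0.8, "y": 0.1, "z": -1.8, "rx": 0, "ry": 0, "rz": 0, "grip": 0.5}
    - {"x": 1.3, "y": 0.15, "z": -2.7, "rx": 0, "ry": 0, "rz": 0, "grip": 0.5}
    - {"x": 1.7, "y": 0.2, "z": -3.6, "rx": 0, "ry": 0, "rz": 0, "grip": 0.5}
    - {"x": 1.7, "y": 0.2, "z": -3.6, "rx": 0, "ry": 0, "rz": 0, "grip": 0.5}
    - {"x": 1.7, "y": 0.2, "z": -3.6, "rx": 0, "ry": 0, "rz": 0, "grip": 0.5}
    - {"x": 1.7, "y": 0.2, "z": -3.6, "rx": 0, "ry": 0, "rz": 0, "grip": 0.5}
    - {"x": 1.7, "y": 0.2, "z": -3.6, "rx": 0, "ry": 0, "rz": 0, "grip": 0.5}

```text
t: 7.07
tool_pos: [0.5567, -0.2898, 0.2199]
orientation: [[-0.102, 0.902, 0.421], [0.995, 0.092, 0.042], [-0.001, 0.423, -0.906]]
contact_force: [0.0, -0.9, -1.9]
opening: 0.0128
finger_force: 59.1
```

Run:
```python
from h import *
gs={n:snap(n,n[0]+'5') for n in('top','side','wrist')}; s=env.read_state(); R=s['orientation'];p=s['tool_pos'];print(s['t'],p,R.round(3),s['finger_force'],s['contact_force'],s['joints'].round(0))
L=np.c_[R[:,1],R[:,0],-R[:,2]]
G=Rt(5.85,25);print('err deg',Ro.from_matrix(G.T@L).as_rotvec(degrees=True).round(2))
M=np.array([.582,-.287,.164]);print('tcp in mouth mm',((p-M)@G*1000).round(1))
X=rect(.057,.077)@L.T+p+L@[0,0,-.0066]; Y=rect(.052,.072)@G.T+M
for n,g in gs.items():
    im=g['image'];c=proj(g,Y).mean(0)
    big=cv2.resize(im,None,fx=4,fy=4,interpolation=cv2.INTER_CUBIC)
    for q in proj(g,X): cv2.circle(big,tuple(int(v*4+2) for v in q),3,(255,0,0),-1)
    for q in proj(g,Y): cv2.circle(big,tuple(int(v*4+2) for v in q),3,(0,0,255),-1)
    if n=='wrist': o=cv2.resize(big,(400,300))
    else:
        x,y=int(c[0]*4),int(c[1]*4); o=big[max(y-170,0):y+130,x-200:x+200]
    gs[n]=o; print(n,o.shape)
cv2.imwrite('pics/stage.png',np.vstack([np.hstack([gs['side'],gs['wrist']]),np.hstack([gs['top'],gs['top']*0])])[:,:,::-1])
```

```text
7.2167 [ 0.55662243 -0.28976238  0.21985193] [[-0.102  0.902  0.421]
 [ 0.995  0.092  0.042]
 [-0.001  0.423 -0.906]] 59.07214879989624 [-1.01020723 -0.40140438 -1.20779923] [ 51.  10. -20. 100. -15.  51.  45.]
err deg [-0.04 -0.    0.  ]
tcp in mouth mm [ 0.5 -0.2 61.4]
top (300, 400, 3)
side (300, 400, 3)
wrist (300, 400, 3)
```

View pics/stage.png

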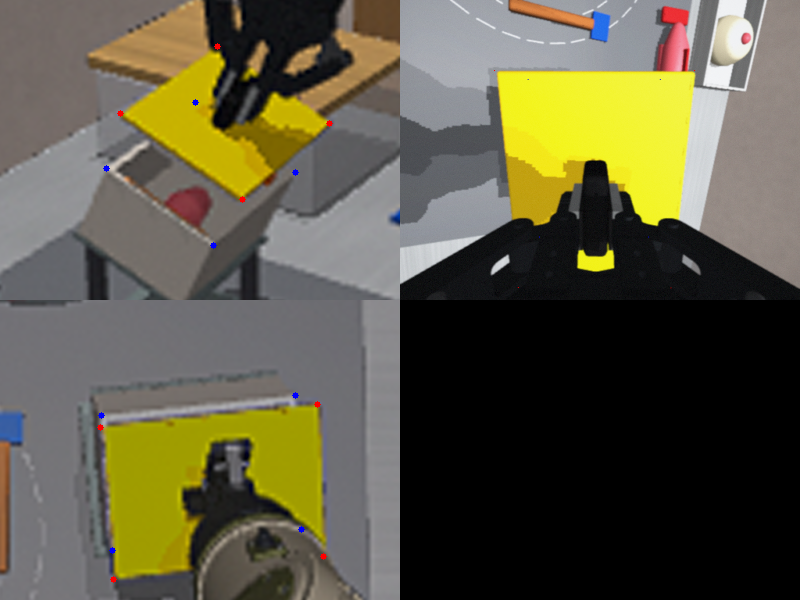

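The stage picture shows the lid parallel above the mouth, its left and right edges in the top view at about x=106 and x=320. That is about 1 mm toward −y of the prediction, so I'll correct +1 mm in y while going down.

Emit:
drive_tool:
  rows:
    - {"x": 0.2, "y": 0.1, "z": -0.5, "rx": 0, "ry": 0, "rz": 0, "grip": 0.5}
    - {"x": 0.4, "y": 0.15, "z": -1, "rx": 0, "ry": 0, "rz": 0, "grip": 0.5}
    - {"x": 0.65, "y": 0.2, "z": -1.5, "rx": 0, "ry": 0, "rz": 0, "grip": 0.5}
    - {"x": 0.9, "y": 0.2, "z": -2, "rx": 0, "ry": 0, "rz": 0, "grip": 0.5}
    - {"x": 1.1, "y": 0.2, "z": -2.5, "rx": 0, "ry": 0, "rz": 0, "grip": 0.5}
    - {"x": 1.25, "y": 0.2, "z": -2.8, "rx": 0, "ry": 0, "rz": 0, "grip": 0.5}
    - {"x": 1.35, "y": 0.25, "z": -3, "rx": 0, "ry": 0, "rz": 0, "grip": 0.5}
    - {"x": 1.42, "y": 0.25, "z": -3.15, "rx": 0, "ry": 0, "rz": 0, "grip": 0.5}
    - {"x": 1.47, "y": 0.25, "z": -3.25, "rx": 0, "ry": 0, "rz": 0, "grip": 0.5}
    - {"x": 1.47, "y": 0.25, "z": -3.25, "rx": 0, "ry": 0, "rz": 0, "grip": 0.5}

```text
t: 8.05
tool_pos: [0.5713, -0.287, 0.1867]
orientation: [[-0.102, 0.902, 0.42], [0.995, 0.092, 0.043], [0.0, 0.422, -0.907]]
contact_force: [-0.4, -0.3, -1.6]
opening: 0.0127
finger_force: 59.1
```

Emit:
drive_tool:
  rows:
    - {"x": 0, "y": 0, "z": 0, "rx": 0, "ry": 0, "rz": 0, "grip": 0.5}
    - {"x": 0, "y": 0, "z": 0, "rx": 0, "ry": 0, "rz": 0, "grip": 0.5}
    - {"x": 0.05, "y": 0, "z": -0.1, "rx": 0, "ry": 0, "rz": 0, "grip": 0.5}
    - {"x": 0.07, "y": 0, "z": -0.15, "rx": 0, "ry": 0, "rz": 0, "grip": 0.5}
    - {"x": 0.09, "y": 0, "z": -0.2, "rx": 0, "ry": 0, "rz": 0, "grip": 0.5}
    - {"x": 0.1, "y": 0, "z": -0.25, "rx": 0, "ry": 0, "rz": 0, "grip": 0.5}
    - {"x": 0.1, "y": 0, "z": -0.25, "rx": 0, "ry": 0, "rz": 0, "grip": 0.5}
    - {"x": 0.1, "y": 0, "z": -0.25, "rx": 0, "ry": 0, "rz": 0, "grip": 0.5}
    - {"x": 0.1, "y": 0, "z": -0.25, "rx": 0, "ry": 0, "rz": 0, "grip": 0.5}
    - {"x": 0.1, "y": 0, "z": -0.25, "rx": 0, "ry": 0, "rz": 0, "grip": 0.5}

```text
t: 8.88
tool_pos: [0.5723, -0.287, 0.1843]
orientation: [[-0.102, 0.902, 0.42], [0.995, 0.092, 0.043], [-0.0, 0.422, -0.907]]
contact_force: [0.6, -0.3, -2.1]
opening: 0.0132
finger_force: 59.1
```

```bash
cat > st.py <<'E'
from h import *
s=env.read_state();R=s['orientation'];p=s['tool_pos'];G=Rt(5.85,25);M=np.array([.582,-.287,.164])
L=np.c_[R[:,1],R[:,0],-R[:,2]]
print(s['t'],'mouth mm',((p-M)@G*1000).round(1),'F in mouth',(s['contact_force']@G).round(1),'T',(s['wrist_torque']@G).round(2),'rot',Ro.from_matrix(G.T@L).as_rotvec(degrees=True).round(2),s['opening'],s['finger_force'])
E
python3 st.py
```

```text
8.8833 mouth mm [-0.2  1.  22.5] F in mouth [-0.4 -0.3 -2.1] T [-0.03  0.68  0.02] rot [-0.    0.03  0.  ] 0.013238564167153032 59.07200038433075
```

Emit:
drive_tool:
  rows:
    - {"x": 0.02, "y": 0, "z": -0.05, "rx": 0, "ry": 0, "rz": 0, "grip": 0.5}
    - {"x": 0.04, "y": 0, "z": -0.1, "rx": 0, "ry": 0, "rz": 0, "grip": 0.5}
    - {"x": 0.06, "y": 0, "z": -0.14, "rx": 0, "ry": 0, "rz": 0, "grip": 0.5}
    - {"x": 0.08, "y": 0, "z": -0.18, "rx": 0, "ry": 0, "rz": 0, "grip": 0.5}
    - {"x": 0.08, "y": 0, "z": -0.18, "rx": 0, "ry": 0, "rz": 0, "grip": 0.5}
    - {"x": 0.08, "y": 0, "z": -0.18, "rx": 0, "ry": 0, "rz": 0, "grip": 0.5}
    - {"x": 0.08, "y": 0, "z": -0.18, "rx": 0, "ry": 0, "rz": 0, "grip": 0.5}
    - {"x": 0.08, "y": 0, "z": -0.18, "rx": 0, "ry": 0, "rz": 0, "grip": 0.5}
    - {"x": 0.08, "y": 0, "z": -0.18, "rx": 0, "ry": 0, "rz": 0, "grip": 0.5}
    - {"x": 0.08, "y": 0, "z": -0.18, "rx": 0, "ry": 0, "rz": 0, "grip": 0.5}

```text
t: 9.72
tool_pos: [0.5731, -0.287, 0.1825]
orientation: [[-0.102, 0.902, 0.42], [0.995, 0.092, 0.043], [-0.0, 0.422, -0.907]]
contact_force: [-0.9, 0.7, -0.8]
opening: 0.0127
finger_force: 59.3
```

```bash
python3 st.py
```

```text
9.7167 mouth mm [-0.3  0.9 20.5] F in mouth [-1.   0.8 -0.4] T [-0.07  0.64  0.03] rot [0.   0.03 0.01] 0.012651468640556046 59.25479829311371
```

Emit:
drive_tool:
  rows:
    - {"x": 0.01, "y": 0, "z": -0.02, "rx": 0, "ry": 0, "rz": 0, "grip": 0.5}
    - {"x": 0.02, "y": 0, "z": -0.04, "rx": 0, "ry": 0, "rz": 0, "grip": 0.5}
    - {"x": 0.03, "y": 0, "z": -0.06, "rx": 0, "ry": 0, "rz": 0, "grip": 0.5}
    - {"x": 0.04, "y": 0, "z": -0.09, "rx": 0, "ry": 0, "rz": 0, "grip": 0.5}
    - {"x": 0.05, "y": 0, "z": -0.11, "rx": 0, "ry": 0, "rz": 0, "grip": 0.5}
    - {"x": 0.05, "y": 0, "z": -0.11, "rx": 0, "ry": 0, "rz": 0, "grip": 0.5}
    - {"x": 0.05, "y": 0, "z": -0.11, "rx": 0, "ry": 0, "rz": 0, "grip": 0.5}
    - {"x": 0.05, "y": 0, "z": -0.11, "rx": 0, "ry": 0, "rz": 0, "grip": 0.5}
    - {"x": 0.05, "y": 0, "z": -0.11, "rx": 0, "ry": 0, "rz": 0, "grip": 0.5}
    - {"x": 0.05, "y": 0, "z": -0.11, "rx": 0, "ry": 0, "rz": 0, "grip": 0.5}

```text
t: 10.55
tool_pos: [0.5733, -0.287, 0.1822]
orientation: [[-0.102, 0.902, 0.42], [0.995, 0.093, 0.043], [-0.0, 0.422, -0.907]]
contact_force: [-7.6, 2.3, 6.7]
opening: 0.013
finger_force: 60.8
```

```bash
python3 st.py
```

```text
10.55 mouth mm [-0.2  0.9 20.1] F in mouth [-3.8  3.   9.2] T [ 0.67  1.32 -0.04] rot [-0.02  0.03  0.01] 0.012978504442512757 60.802146792411804
```

Contact at 20.1 mm matches resting on the strips (20.6 expected). I'll ease off, open and back away along the tub's axis.

Emit:
drive_tool:
  rows:
    - {"x": -0.04, "y": 0, "z": 0.08, "rx": 0, "ry": 0, "rz": 0, "grip": 0.5}
    - {"x": -0.04, "y": 0, "z": 0.08, "rx": 0, "ry": 0, "rz": 0, "grip": 2}
    - {"x": -0.04, "y": 0, "z": 0.08, "rx": 0, "ry": 0, "rz": 0, "grip": 4}
    - {"x": -0.04, "y": 0, "z": 0.08, "rx": 0, "ry": 0, "rz": 0, "grip": 5}
    - {"x": -0.04, "y": 0, "z": 0.08, "rx": 0, "ry": 0, "rz": 0, "grip": 5}
    - {"x": -0.04, "y": 0, "z": 0.08, "rx": 0, "ry": 0, "rz": 0, "grip": 5}
    - {"x": -0.04, "y": 0, "z": 0.08, "rx": 0, "ry": 0, "rz": 0, "grip": 5}
    - {"x": -0.04, "y": 0, "z": 0.08, "rx": 0, "ry": 0, "rz": 0, "grip": 5}
    - {"x": -0.04, "y": 0, "z": 0.08, "rx": 0, "ry": 0, "rz": 0, "grip": 5}
    - {"x": -0.04, "y": 0, "z": 0.08, "rx": 0, "ry": 0, "rz": 0, "grip": 5}

```text
t: 11.38
tool_pos: [0.5732, -0.287, 0.1822]
orientation: [[-0.102, 0.902, 0.42], [0.995, 0.093, 0.043], [-0.0, 0.422, -0.907]]
contact_force: [-0.7, 0.3, 0.5]
opening: 0.0501
finger_force: 0.0
```

Emit:
drive_tool:
  rows:
    - {"x": -0.3, "y": 0, "z": 0.6, "rx": 0, "ry": 0, "rz": 0, "grip": 5}
    - {"x": -0.7, "y": -0.1, "z": 1.5, "rx": 0, "ry": 0, "rz": 0, "grip": 5}
    - {"x": -1.3, "y": -0.15, "z": 2.8, "rx": 0, "ry": 0, "rz": 0, "grip": 5}
    - {"x": -2, "y": -0.2, "z": 4.3, "rx": 0, "ry": 0, "rz": 0, "grip": 5}
    - {"x": -2.5, "y": -0.25, "z": 5.4, "rx": 0, "ry": 0, "rz": 0, "grip": 5}
    - {"x": -2.5, "y": -0.25, "z": 5.4, "rx": 0, "ry": 0, "rz": 0, "grip": 2}
    - {"x": -2.5, "y": -0.25, "z": 5.4, "rx": 0, "ry": 0, "rz": 0, "grip": 0}
    - {"x": -2.5, "y": -0.25, "z": 5.4, "rx": 0, "ry": 0, "rz": 0, "grip": 0}
    - {"x": -2.5, "y": -0.25, "z": 5.4, "rx": 0, "ry": 0, "rz": 0, "grip": 0}
    - {"x": -2.5, "y": -0.25, "z": 5.4, "rx": 0, "ry": 0, "rz": 0, "grip": 0}

```text
t: 12.22
tool_pos: [0.548, -0.289, 0.2351]
orientation: [[-0.102, 0.902, 0.419], [0.995, 0.092, 0.044], [0.001, 0.421, -0.907]]
contact_force: [-0.6, -0.2, 0.3]
opening: 0.0
finger_force: 0.0
```

```bash
python3 st.py
python3 - <<'E'
from h import *
a=snap('side','s6')['image'];w=snap('wrist','w6')['image']
o=np.hstack([cv2.resize(a[120:220,200:285],(425,500),interpolation=cv2.INTER_CUBIC),cv2.resize(w,(375,500))])
cv2.imwrite('pics/rel.png',o[:,:,::-1])
E
```

```text
12.2167 mouth mm [-0.8  1.5 78.8] F in mouth [-0.4 -0.2  0.5] T [ 0.02  0.41 -0.04] rot [ 0.08  0.09 -0.  ] 3.332072182696811e-05 0.0
```

View pics/rel.png

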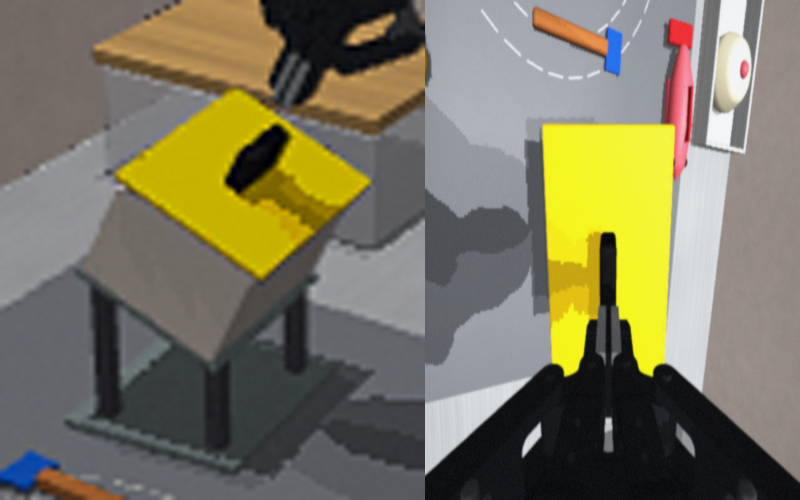

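The picture shows the lid seated in the mouth, fin upright at (258,158) in the left pane, gripper clear and shut. Next I press on the fin's top along the tub axis.

Emit:
drive_tool:
  rows:
    - {"x": 0.2, "y": 0, "z": -0.4, "rx": 0, "ry": 0, "rz": 0, "grip": 0}
    - {"x": 0.45, "y": 0, "z": -0.9, "rx": 0, "ry": 0, "rz": 0, "grip": 0}
    - {"x": 0.7, "y": 0, "z": -1.4, "rx": 0, "ry": 0, "rz": 0, "grip": 0}
    - {"x": 0.95, "y": 0, "z": -1.9, "rx": 0, "ry": 0, "rz": 0, "grip": 0}
    - {"x": 1.15, "y": 0, "z": -2.4, "rx": 0, "ry": 0, "rz": 0, "grip": 0}
    - {"x": 1.3, "y": 0, "z": -2.7, "rx": 0, "ry": 0, "rz": 0, "grip": 0}
    - {"x": 1.3, "y": 0, "z": -2.7, "rx": 0, "ry": 0, "rz": 0, "grip": 0}
    - {"x": 1.3, "y": 0, "z": -2.7, "rx": 0, "ry": 0, "rz": 0, "grip": 0}
    - {"x": 1.3, "y": 0, "z": -2.7, "rx": 0, "ry": 0, "rz": 0, "grip": 0}
    - {"x": 1.3, "y": 0, "z": -2.7, "rx": 0, "ry": 0, "rz": 0, "grip": 0}
  newtons: 60

```text
t: 13.15
tool_pos: [0.5613, -0.2896, 0.2096]
orientation: [[-0.102, 0.902, 0.42], [0.995, 0.092, 0.043], [-0.0, 0.423, -0.906]]
contact_force: [0.3, -0.2, -0.2]
opening: 0.0001
finger_force: 0.0
```

```bash
python3 st.py
```

```text
13.15 mouth mm [ 0.3 -0.5 50.2] F in mouth [ 0.2 -0.2 -0.3] T [-0.01  0.45 -0.01] rot [-0.03  0.    0.01] 0.00011394236799067492 0.0
```

Emit:
drive_tool:
  rows:
    - {"x": 0.08, "y": 0, "z": -0.18, "rx": 0, "ry": 0, "rz": 0, "grip": 0}
    - {"x": 0.17, "y": 0.02, "z": -0.36, "rx": 0, "ry": 0, "rz": 0, "grip": 0}
    - {"x": 0.21, "y": 0.03, "z": -0.45, "rx": 0, "ry": 0, "rz": 0, "grip": 0}
    - {"x": 0.25, "y": 0.03, "z": -0.54, "rx": 0, "ry": 0, "rz": 0, "grip": 0}
    - {"x": 0.29, "y": 0.04, "z": -0.63, "rx": 0, "ry": 0, "rz": 0, "grip": 0}
    - {"x": 0.34, "y": 0.04, "z": -0.73, "rx": 0, "ry": 0, "rz": 0, "grip": 0}
    - {"x": 0.38, "y": 0.04, "z": -0.82, "rx": 0, "ry": 0, "rz": 0, "grip": 0}
    - {"x": 0.38, "y": 0.04, "z": -0.82, "rx": 0, "ry": 0, "rz": 0, "grip": 0}
    - {"x": 0.38, "y": 0.04, "z": -0.82, "rx": 0, "ry": 0, "rz": 0, "grip": 0}
    - {"x": 0.38, "y": 0.04, "z": -0.82, "rx": 0, "ry": 0, "rz": 0, "grip": 0}

```text
t: 13.98
tool_pos: [0.5648, -0.2903, 0.2024]
orientation: [[-0.101, 0.901, 0.421], [0.995, 0.092, 0.041], [-0.002, 0.423, -0.906]]
contact_force: [-7.7, 0.1, 9.4]
opening: 0.0
finger_force: 6.0
```

```bash
python3 st.py
```

```text
13.9833 mouth mm [ 0.4 -1.5 42.2] F in mouth [-3.   0.9 11.7] T [ 0.28  1.1  -0.01] rot [-0.13 -0.02 -0.01] 4.93869272013842e-05 5.954748932272196
```

Emit:
drive_tool:
  rows:
    - {"x": 0.04, "y": 0.05, "z": -0.09, "rx": 0, "ry": 0, "rz": 0, "grip": 0}
    - {"x": 0.08, "y": 0.07, "z": -0.18, "rx": 0, "ry": 0, "rz": 0, "grip": 0}
    - {"x": 0.13, "y": 0.09, "z": -0.27, "rx": 0, "ry": 0, "rz": 0, "grip": 0}
    - {"x": 0.17, "y": 0.1, "z": -0.36, "rx": 0, "ry": 0, "rz": 0, "grip": 0}
    - {"x": 0.21, "y": 0.1, "z": -0.45, "rx": 0, "ry": 0, "rz": 0, "grip": 0}
    - {"x": 0.25, "y": 0.1, "z": -0.54, "rx": 0, "ry": 0, "rz": 0, "grip": 0}
    - {"x": 0.25, "y": 0.1, "z": -0.54, "rx": 0, "ry": 0, "rz": 0, "grip": 0}
    - {"x": 0.25, "y": 0.1, "z": -0.54, "rx": 0, "ry": 0, "rz": 0, "grip": 0}
    - {"x": 0.25, "y": 0.1, "z": -0.54, "rx": 0, "ry": 0, "rz": 0, "grip": 0}
    - {"x": 0.25, "y": 0.1, "z": -0.54, "rx": 0, "ry": 0, "rz": 0, "grip": 0}

```text
t: 14.82
tool_pos: [0.5666, -0.2891, 0.1983]
orientation: [[-0.101, 0.902, 0.42], [0.995, 0.092, 0.041], [-0.002, 0.422, -0.906]]
contact_force: [-21.0, 4.9, 23.3]
opening: -0.0001
finger_force: 15.1
```

```bash
python3 st.py
```

```text
14.8167 mouth mm [ 0.4 -0.5 37.6] F in mouth [-8.7  7.  29.7] T [ 1.54  2.45 -0.02] rot [-0.13  0.01  0.  ] -0.00011690247130316722 15.057022656546906
```

Emit:
drive_tool:
  rows:
    - {"x": 0.02, "y": 0, "z": -0.05, "rx": 0, "ry": 0, "rz": 0, "grip": 0}
    - {"x": 0.04, "y": 0, "z": -0.09, "rx": 0, "ry": 0, "rz": 0, "grip": 0}
    - {"x": 0.05, "y": 0, "z": -0.12, "rx": 0, "ry": 0, "rz": 0, "grip": 0}
    - {"x": 0.06, "y": 0, "z": -0.15, "rx": 0, "ry": 0, "rz": 0, "grip": 0}
    - {"x": 0.06, "y": 0, "z": -0.15, "rx": 0, "ry": 0, "rz": 0, "grip": 0}
    - {"x": 0.06, "y": 0, "z": -0.15, "rx": 0, "ry": 0, "rz": 0, "grip": 0}
    - {"x": 0.06, "y": 0, "z": -0.15, "rx": 0, "ry": 0, "rz": 0, "grip": 0}
    - {"x": 0.06, "y": 0, "z": -0.15, "rx": 0, "ry": 0, "rz": 0, "grip": 0}
    - {"x": 0.06, "y": 0, "z": -0.15, "rx": 0, "ry": 0, "rz": 0, "grip": 0}
    - {"x": 0.06, "y": 0, "z": -0.15, "rx": 0, "ry": 0, "rz": 0, "grip": 0}

```text
t: 15.65
tool_pos: [0.5667, -0.2891, 0.1982]
orientation: [[-0.101, 0.902, 0.42], [0.995, 0.093, 0.04], [-0.003, 0.422, -0.906]]
contact_force: [-33.2, 9.0, 37.3]
opening: 0.0001
finger_force: 23.5
```

```bash
python3 st.py
```

```text
15.65 mouth mm [ 0.5 -0.6 37.5] F in mouth [-13.3  12.4  47.4] T [ 2.81  3.56 -0.05] rot [-0.16  0.02  0.03] 6.495265947730176e-05 23.509857666213065
```

Hard stop at 37.5 mm under 47 N, about 1.5–2 mm high, and the sideways force suggests the −y end is still up. I'll back off and press on the plate at each end.

Emit:
drive_tool:
  rows:
    - {"x": -0.2, "y": 0, "z": 0.4, "rx": 0, "ry": 0, "rz": 0, "grip": 0}
    - {"x": -0.5, "y": 0, "z": 1, "rx": 0, "ry": 0, "rz": 0, "grip": 0}
    - {"x": -0.75, "y": -0.1, "z": 1.6, "rx": 0, "ry": 0, "rz": 0, "grip": 0}
    - {"x": -0.6, "y": -1.5, "z": 1.6, "rx": 0, "ry": 0, "rz": 0, "grip": 0}
    - {"x": -0.45, "y": -3, "z": 1.6, "rx": 0, "ry": 0, "rz": 0, "grip": 0}
    - {"x": -0.3, "y": -4.5, "z": 1.6, "rx": 0, "ry": 0, "rz": 0, "grip": 0}
    - {"x": -0.2, "y": -5.5, "z": 1.6, "rx": 0, "ry": 0, "rz": 0, "grip": 0}
    - {"x": -0.2, "y": -5.5, "z": 1.6, "rx": 0, "ry": 0, "rz": 0, "grip": 0}
    - {"x": -0.2, "y": -5.5, "z": 1.6, "rx": 0, "ry": 0, "rz": 0, "grip": 0}
    - {"x": -0.2, "y": -5.5, "z": 1.6, "rx": 0, "ry": 0, "rz": 0, "grip": 0}

```text
t: 16.48
tool_pos: [0.5663, -0.3421, 0.2097]
orientation: [[-0.103, 0.902, 0.42], [0.995, 0.093, 0.044], [0.001, 0.422, -0.907]]
contact_force: [0.1, -0.3, -0.1]
opening: 0.0001
finger_force: 0.0
```

```bash
python3 st.py
```

```text
16.4833 mouth mm [  0.1 -53.2  50.4] F in mouth [ 0.  -0.3 -0.1] T [0.01 0.4  0.03] rot [0.08 0.04 0.03] 9.217196069820164e-05 0.0
```

Emit:
drive_tool:
  rows:
    - {"x": 0.25, "y": 0, "z": -0.5, "rx": 0, "ry": 0, "rz": 0, "grip": 0}
    - {"x": 0.5, "y": 0, "z": -1.1, "rx": 0, "ry": 0, "rz": 0, "grip": 0}
    - {"x": 0.8, "y": 0, "z": -1.7, "rx": 0, "ry": 0, "rz": 0, "grip": 0}
    - {"x": 1.1, "y": 0, "z": -2.3, "rx": 0, "ry": 0, "rz": 0, "grip": 0}
    - {"x": 1.3, "y": 0, "z": -2.8, "rx": 0, "ry": 0, "rz": 0, "grip": 0}
    - {"x": 1.45, "y": 0, "z": -3.1, "rx": 0, "ry": 0, "rz": 0, "grip": 0}
    - {"x": 1.55, "y": 0, "z": -3.35, "rx": 0, "ry": 0, "rz": 0, "grip": 0}
    - {"x": 1.6, "y": 0, "z": -3.45, "rx": 0, "ry": 0, "rz": 0, "grip": 0}
    - {"x": 1.6, "y": 0, "z": -3.45, "rx": 0, "ry": 0, "rz": 0, "grip": 0}
    - {"x": 1.6, "y": 0, "z": -3.45, "rx": 0, "ry": 0, "rz": 0, "grip": 0}

```text
t: 17.32
tool_pos: [0.5821, -0.3432, 0.1758]
orientation: [[-0.102, 0.902, 0.42], [0.995, 0.092, 0.043], [-0.0, 0.422, -0.906]]
contact_force: [-0.2, -0.4, -0.4]
opening: -0.0001
finger_force: 0.0
```

```bash
python3 st.py
```

```text
17.3167 mouth mm [ -0.1 -55.9  13.1] F in mouth [-0.4 -0.4 -0.3] T [ 0.02  0.49 -0.  ] rot [-0.01  0.02  0.  ] -0.00013839782099434535 0.0
```

Next, 6 mm more slowly, looking for contact.

Emit:
drive_tool:
  rows:
    - {"x": 0.04, "y": 0, "z": -0.09, "rx": 0, "ry": 0, "rz": 0, "grip": 0}
    - {"x": 0.08, "y": 0, "z": -0.18, "rx": 0, "ry": 0, "rz": 0, "grip": 0}
    - {"x": 0.13, "y": 0, "z": -0.27, "rx": 0, "ry": 0, "rz": 0, "grip": 0}
    - {"x": 0.17, "y": 0.02, "z": -0.36, "rx": 0, "ry": 0, "rz": 0, "grip": 0}
    - {"x": 0.21, "y": 0.02, "z": -0.45, "rx": 0, "ry": 0, "rz": 0, "grip": 0}
    - {"x": 0.25, "y": 0.03, "z": -0.54, "rx": 0, "ry": 0, "rz": 0, "grip": 0}
    - {"x": 0.25, "y": 0.03, "z": -0.54, "rx": 0, "ry": 0, "rz": 0, "grip": 0}
    - {"x": 0.25, "y": 0.03, "z": -0.54, "rx": 0, "ry": 0, "rz": 0, "grip": 0}
    - {"x": 0.25, "y": 0.03, "z": -0.54, "rx": 0, "ry": 0, "rz": 0, "grip": 0}
    - {"x": 0.25, "y": 0.03, "z": -0.54, "rx": 0, "ry": 0, "rz": 0, "grip": 0}

```text
t: 18.15
tool_pos: [0.5842, -0.3428, 0.1711]
orientation: [[-0.102, 0.902, 0.42], [0.995, 0.093, 0.043], [-0.0, 0.422, -0.907]]
contact_force: [-8.1, 1.9, 8.2]
opening: 0.0002
finger_force: 5.4
```

```bash
python3 st.py
```

```text
18.15 mouth mm [ -0.1 -55.8   7.9] F in mouth [-3.6  2.7 10.8] T [ 0.77  1.18 -0.05] rot [-0.02  0.04  0.02] 0.00020688645254029995 5.357159026607405
```

Emit:
drive_tool:
  rows:
    - {"x": 0.02, "y": 0, "z": -0.05, "rx": 0, "ry": 0, "rz": 0, "grip": 0}
    - {"x": 0.04, "y": 0, "z": -0.09, "rx": 0, "ry": 0, "rz": 0, "grip": 0}
    - {"x": 0.06, "y": 0, "z": -0.13, "rx": 0, "ry": 0, "rz": 0, "grip": 0}
    - {"x": 0.08, "y": 0, "z": -0.18, "rx": 0, "ry": 0, "rz": 0, "grip": 0}
    - {"x": 0.1, "y": 0, "z": -0.22, "rx": 0, "ry": 0, "rz": 0, "grip": 0}
    - {"x": 0.1, "y": 0, "z": -0.22, "rx": 0, "ry": 0, "rz": 0, "grip": 0}
    - {"x": 0.1, "y": 0, "z": -0.22, "rx": 0, "ry": 0, "rz": 0, "grip": 0}
    - {"x": 0.1, "y": 0, "z": -0.22, "rx": 0, "ry": 0, "rz": 0, "grip": 0}
    - {"x": 0.1, "y": 0, "z": -0.22, "rx": 0, "ry": 0, "rz": 0, "grip": 0}
    - {"x": 0.1, "y": 0, "z": -0.22, "rx": 0, "ry": 0, "rz": 0, "grip": 0}

```text
t: 18.98
tool_pos: [0.5844, -0.3429, 0.171]
orientation: [[-0.102, 0.902, 0.42], [0.995, 0.093, 0.042], [-0.001, 0.422, -0.907]]
contact_force: [-24.0, 9.0, 26.7]
opening: 0.0
finger_force: 17.2
```

```bash
python3 st.py
```

```text
18.9833 mouth mm [ -0.1 -55.9   7.7] F in mouth [-9.5 11.4 33.8] T [ 2.56  2.69 -0.04] rot [-0.05  0.06  0.04] 2.229452654445429e-05 17.231494499137625
```

Emit:
drive_tool:
  rows:
    - {"x": -0.4, "y": 0, "z": 0.9, "rx": 0, "ry": 0, "rz": 0, "grip": 0}
    - {"x": -1, "y": 0, "z": 2.2, "rx": 0, "ry": 0, "rz": 0, "grip": 0}
    - {"x": -1.7, "y": 0, "z": 3.9, "rx": 0, "ry": 0, "rz": 0, "grip": 0}
    - {"x": -2, "y": 0.5, "z": 4.5, "rx": 0, "ry": 0, "rz": 0, "grip": 0}
    - {"x": -2.3, "y": 3, "z": 4.5, "rx": 0, "ry": 0, "rz": 0, "grip": 0}
    - {"x": -2.6, "y": 6, "z": 4.5, "rx": 0, "ry": 0, "rz": 0, "grip": 0}
    - {"x": -2.9, "y": 9, "z": 4.5, "rx": 0, "ry": 0, "rz": 0, "grip": 0}
    - {"x": -3.1, "y": 10.8, "z": 4.5, "rx": 0, "ry": 0, "rz": 0, "grip": 0}
    - {"x": -3.1, "y": 10.8, "z": 4.5, "rx": 0, "ry": 0, "rz": 0, "grip": 0}
    - {"x": -3.1, "y": 10.8, "z": 4.5, "rx": 0, "ry": 0, "rz": 0, "grip": 0}

```text
t: 19.82
tool_pos: [0.5548, -0.2331, 0.2131]
orientation: [[-0.105, 0.901, 0.42], [0.995, 0.095, 0.044], [-0.001, 0.422, -0.906]]
contact_force: [-0.7, -0.5, -0.5]
opening: -0.0
finger_force: 0.0
```

Emit:
drive_tool:
  rows:
    - {"x": 0, "y": 0, "z": 0, "rx": 0, "ry": 0, "rz": 0, "grip": 0}
    - {"x": 0, "y": 0, "z": 0, "rx": 0, "ry": 0, "rz": 0, "grip": 0}
    - {"x": 0.3, "y": 0, "z": -0.7, "rx": 0, "ry": 0, "rz": 0, "grip": 0}
    - {"x": 0.6, "y": 0, "z": -1.4, "rx": 0, "ry": 0, "rz": 0, "grip": 0}
    - {"x": 1, "y": 0, "z": -2.2, "rx": 0, "ry": 0, "rz": 0, "grip": 0}
    - {"x": 1.3, "y": 0, "z": -2.9, "rx": 0, "ry": 0, "rz": 0, "grip": 0}
    - {"x": 1.5, "y": 0, "z": -3.3, "rx": 0, "ry": 0, "rz": 0, "grip": 0}
    - {"x": 1.6, "y": 0.1, "z": -3.5, "rx": 0, "ry": 0, "rz": 0, "grip": 0}
    - {"x": 1.6, "y": 0.1, "z": -3.5, "rx": 0, "ry": 0, "rz": 0, "grip": 0}
    - {"x": 1.6, "y": 0.1, "z": -3.5, "rx": 0, "ry": 0, "rz": 0, "grip": 0}

```text
t: 20.65
tool_pos: [0.5707, -0.2336, 0.178]
orientation: [[-0.102, 0.902, 0.42], [0.995, 0.093, 0.043], [0.0, 0.422, -0.907]]
contact_force: [0.3, -0.4, 0.5]
opening: 0.0001
finger_force: 0.0
```

```bash
python3 st.py
```

```text
20.65 mouth mm [ 0.6 54.3 15.1] F in mouth [ 0.4 -0.4  0.3] T [-0.    0.44 -0.04] rot [0.02 0.03 0.02] 0.00012567166727693338 0.0
```

Emit:
drive_tool:
  rows:
    - {"x": 0.08, "y": 0, "z": -0.18, "rx": 0, "ry": 0, "rz": 0, "grip": 0}
    - {"x": 0.17, "y": 0, "z": -0.36, "rx": 0, "ry": 0, "rz": 0, "grip": 0}
    - {"x": 0.22, "y": 0, "z": -0.48, "rx": 0, "ry": 0, "rz": 0, "grip": 0}
    - {"x": 0.26, "y": 0.02, "z": -0.57, "rx": 0, "ry": 0, "rz": 0, "grip": 0}
    - {"x": 0.3, "y": 0.02, "z": -0.65, "rx": 0, "ry": 0, "rz": 0, "grip": 0}
    - {"x": 0.34, "y": 0.03, "z": -0.73, "rx": 0, "ry": 0, "rz": 0, "grip": 0}
    - {"x": 0.34, "y": 0.03, "z": -0.73, "rx": 0, "ry": 0, "rz": 0, "grip": 0}
    - {"x": 0.34, "y": 0.03, "z": -0.73, "rx": 0, "ry": 0, "rz": 0, "grip": 0}
    - {"x": 0.34, "y": 0.03, "z": -0.73, "rx": 0, "ry": 0, "rz": 0, "grip": 0}
    - {"x": 0.34, "y": 0.03, "z": -0.73, "rx": 0, "ry": 0, "rz": 0, "grip": 0}

```text
t: 21.48
tool_pos: [0.5738, -0.2336, 0.1712]
orientation: [[-0.102, 0.902, 0.42], [0.995, 0.093, 0.043], [-0.0, 0.422, -0.907]]
contact_force: [-5.4, 1.8, 6.2]
opening: -0.0001
finger_force: 3.6
```

```bash
python3 st.py
```

```text
21.4833 mouth mm [ 0.5 54.   7.7] F in mouth [-2.1  2.3  7.8] T [ 0.39  0.93 -0.01] rot [-0.02  0.04  0.01] -6.30394290590736e-05 3.626680878951447
```

Emit:
drive_tool:
  rows:
    - {"x": 0.02, "y": 0, "z": -0.05, "rx": 0, "ry": 0, "rz": 0, "grip": 0}
    - {"x": 0.04, "y": 0, "z": -0.09, "rx": 0, "ry": 0, "rz": 0, "grip": 0}
    - {"x": 0.06, "y": 0, "z": -0.13, "rx": 0, "ry": 0, "rz": 0, "grip": 0}
    - {"x": 0.08, "y": 0, "z": -0.18, "rx": 0, "ry": 0, "rz": 0, "grip": 0}
    - {"x": 0.08, "y": 0, "z": -0.18, "rx": 0, "ry": 0, "rz": 0, "grip": 0}
    - {"x": 0.08, "y": 0, "z": -0.18, "rx": 0, "ry": 0, "rz": 0, "grip": 0}
    - {"x": 0.08, "y": 0, "z": -0.18, "rx": 0, "ry": 0, "rz": 0, "grip": 0}
    - {"x": 0.08, "y": 0, "z": -0.18, "rx": 0, "ry": 0, "rz": 0, "grip": 0}
    - {"x": 0.08, "y": 0, "z": -0.18, "rx": 0, "ry": 0, "rz": 0, "grip": 0}
    - {"x": 0.08, "y": 0, "z": -0.18, "rx": 0, "ry": 0, "rz": 0, "grip": 0}

```text
t: 22.32
tool_pos: [0.5739, -0.2336, 0.1711]
orientation: [[-0.102, 0.902, 0.42], [0.995, 0.093, 0.042], [-0.001, 0.422, -0.907]]
contact_force: [-22.2, 6.3, 24.0]
opening: 0.0
finger_force: 15.9
```

```bash
python3 st.py
```

```text
22.3167 mouth mm [ 0.6 54.   7.5] F in mouth [-9.3  8.6 30.8] T [1.79 2.62 0.01] rot [-0.05  0.05  0.04] 3.5170981705016815e-05 15.91052163974382
```

Both ends and the middle stop hard at the same level (7.5–7.7 mm), so the lid is flat. I'll retreat and check by camera.

Emit:
drive_tool:
  rows:
    - {"x": -0.4, "y": 0, "z": 0.9, "rx": 0, "ry": 0, "rz": 0, "grip": 0}
    - {"x": -1.2, "y": 0, "z": 2.7, "rx": 0, "ry": 0, "rz": 0, "grip": 0}
    - {"x": -2.5, "y": 0, "z": 5.5, "rx": 0, "ry": 0, "rz": 0, "grip": 0}
    - {"x": -4, "y": 0, "z": 9, "rx": 0, "ry": 0, "rz": 0, "grip": 0}
    - {"x": -5.5, "y": 2, "z": 12, "rx": 0, "ry": 0, "rz": 0, "grip": 0}
    - {"x": -7, "y": 5, "z": 14, "rx": 0, "ry": 0, "rz": 0, "grip": 0}
    - {"x": -8, "y": 8, "z": 15, "rx": 0, "ry": 0, "rz": 0, "grip": 0}
    - {"x": -9, "y": 11, "z": 16, "rx": 0, "ry": 0, "rz": 0, "grip": 0}
    - {"x": -9, "y": 14, "z": 16, "rx": 0, "ry": 0, "rz": 0, "grip": 0}
    - {"x": -9, "y": 17, "z": 16, "rx": 0, "ry": 0, "rz": 0, "grip": 0}

```text
t: 23.15
tool_pos: [0.4847, -0.078, 0.3297]
orientation: [[-0.105, 0.902, 0.419], [0.994, 0.096, 0.043], [-0.002, 0.422, -0.907]]
contact_force: [-0.9, -0.8, -0.4]
opening: 0.0002
finger_force: 0.0
```

Emit:
drive_tool:
  rows:
    - {"x": 0, "y": 3, "z": 0, "rx": 0, "ry": 0, "rz": 0, "grip": 0}
    - {"x": 0, "y": 6, "z": 0, "rx": 0, "ry": 0, "rz": 0, "grip": 0}
    - {"x": 0, "y": 8, "z": 0, "rx": 0, "ry": 0, "rz": 0, "grip": 0}
    - {"x": 0, "y": 8, "z": 0, "rx": 0, "ry": 0, "rz": 0, "grip": 0}
    - {"x": 0, "y": 8, "z": 0, "rx": 0, "ry": 0, "rz": 0, "grip": 0}
    - {"x": 0, "y": 8, "z": 0, "rx": 0, "ry": 0, "rz": 0, "grip": 0}
    - {"x": 0, "y": 8, "z": 0, "rx": 0, "ry": 0, "rz": 0, "grip": 0}
    - {"x": 0, "y": 8, "z": 0, "rx": 0, "ry": 0, "rz": 0, "grip": 0}
    - {"x": 0, "y": 8, "z": 0, "rx": 0, "ry": 0, "rz": 0, "grip": 0}
    - {"x": 0, "y": 8, "z": 0, "rx": 0, "ry": 0, "rz": 0, "grip": 0}

```text
t: 23.98
tool_pos: [0.4926, -0.0036, 0.3286]
orientation: [[-0.1, 0.905, 0.413], [0.995, 0.091, 0.042], [0.0, 0.416, -0.91]]
contact_force: [0.1, 0.7, -0.4]
opening: -0.0003
finger_force: 0.0
```

Run:
```python
from h import *
G=Rt(5.85,25);M=np.array([.582,-.287,.164])
obs={}
for n in('top','side'):
    gl=[ld(n[0]+'6')] if n=='side' else []
    g=snap(n,n[0]+'7')
    for tag,q in [('now',g)]+[('rest',x) for x in gl]:
        h=cv2.cvtColor(q['image'],cv2.COLOR_RGB2HSV);m=cv2.inRange(h,(26,130,50),(34,255,255))
        c=proj(q,M)[0].astype(int);mm=np.zeros_like(m);mm[c[1]-45:c[1]+45,c[0]-45:c[0]+45]=255;m&=mm
        k,l,st,ce=cv2.connectedComponentsWithStats(m);i=1+np.argmax(st[1:,4])
        cs,_=cv2.findContours((l==i).astype(np.uint8),cv2.RETR_EXTERNAL,cv2.CHAIN_APPROX_NONE)
        pr=[proj(q,rect(.057,.077)@G.T+M+G[:,2]*d).round(1).tolist() for d in(.006,.014)]
        print(n,tag,cv2.approxPolyDP(cv2.convexHull(cs[0]),3,True).reshape(-1,2).tolist(),pr)
a=ld('s6')['image'][135:205,205:280];b=ld('s7')['image'][135:205,205:280]
cv2.imwrite('pics/fin.png',np.hstack([cv2.resize(x,(400,373),interpolation=cv2.INTER_CUBIC) for x in(a,b)])[:,:,::-1])
```

```text
top now [[329, 134], [330, 169], [280, 173], [279, 138]] [[[276.6, 138.0], [328.9, 132.4], [330.6, 169.5], [279.7, 174.9]], [[276.9, 138.6], [329.4, 133.0], [331.1, 170.2], [280.0, 175.8]]]
side now [[246, 139], [272, 157], [251, 176], [223, 157]] [[[221.3, 155.7], [245.4, 138.2], [272.8, 157.3], [250.9, 176.7]], [[222.2, 153.8], [246.2, 136.4], [273.7, 155.5], [251.9, 174.9]]]
side rest [[245, 138], [273, 155], [252, 174], [223, 154]] [[[221.3, 155.7], [245.4, 138.2], [272.8, 157.3], [250.9, 176.7]], [[222.2, 153.8], [246.2, 136.4], [273.7, 155.5], [251.9, 174.9]]]
```

View pics/fin.png

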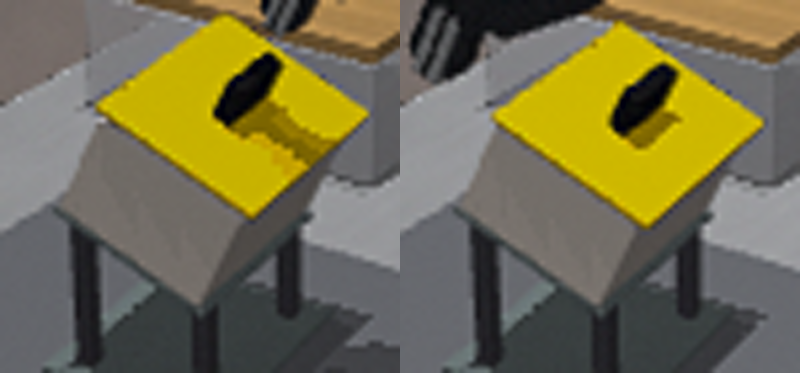

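The final picture compares rest (left) with now (right). The lid's corners have dropped about 2 px, which is about 8 mm, and the plate lies on the rim with no gap. The hard stops agree at both ends, so I'm handing it in.

```bash
python3 -c "
from workcell import env
print(env.hand_in())"
```

```text
the job is handed in; nothing more can be done
None
```

The yellow lid was set loosely in the white tub's mouth, let go of, then pressed down until the middle and both ends stopped hard at the same level. The last camera check agreed that it is home, and the job is handed in; no verdict was shown.

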